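# Break loose and take off a stuck pail lid at a farm-supply counter

## Robot

A 7-joint arm with a two-finger parallel gripper is mounted at the origin on the work surface. World frame = base frame: x ahead of the robot, y to its left, z up, the work surface at z = 0. Lengths are in m, angles in rad, forces in N, time in s.
With the tool pointing down it reaches from about 0.35 to 0.9 m from the base axis. Payload 19.9 kg.
Tool frame: the origin (TCP) lies between the finger pads; the fingertips stand 19 mm ahead of it and the grasp point (between the pads) is the TCP; z points along the fingers, y is the direction in which the jaws open and shut (so a half turn about z gives the same grasp; the last joint's range is limited). The gripper opens to 94 mm and grips with 3 to 60 N. Pads are 16 mm wide; open, the fingers measure 119 mm over their backs; the gripper's body (75 mm by 177 mm) begins 78 mm behind the grasp point.
Start: joints at [-1.226, 0.417, -0.01, 1.614, 0.005, 1.111, -0.053], TCP at [0.236, 0.579, 0.224] pointing down, gripper open.
Joint ranges: [-2.81, 2.81], [-0.39, 2.02], [-1.27, 1.25], [0.06, 2.57], [-1.19, 4.33], [0.19, 2], [-2.82, 2.82]. Speed limits (rad/s): [1.89, 1.89, 2.39, 2.39, 3.01, 3.01, 3.01].

## Interface

Orientations are given as a 3x3 rotation matrix whose columns are the frame's x, y, z axes.
In Python, from rig import robot gives the robot as it stands. Calls block until the motion is done:
- robot.move_ptp(position, orientation): joint-space move of the TCP to a pose.
- robot.move_linear(position, velocity=0.15, frame=None, threshold=None): straight line of the TCP; frame=None keeps the orientation; velocity is the mean speed in m/s. With threshold (N) it stops when the force on the tool has changed by that much, and returns True; else False.
- robot.goto_joints(angles): joint-space move.
- robot.gripper_to(opening): finger opening in m; the grip force is fixed at half the most; returns when the fingers have stopped.
- robot.pause(seconds).
- robot.ik(position, orientation): joint angles nearest the present ones, or None.
- robot.get_state(): the state.
- robot.grab_frame(name): name is "scene" or "top"; returns the picture (480x640x3 uint8, red, green, blue); there is no depth.
- robot.camera_info(name): a dict with "fx", "fy", "cx", "cy" (pixels), "dist" ([k1, k2, p1, p2, k3] as OpenCV has them; the pictures are not rectified), "rvec" (rotation vector, rad) and "tvec" (3), from world to camera coordinates, as OpenCV has them. Camera axes: x right, y down, z forward; pixel columns grow to the right and rows downward; lengths in m; the calibration is good to about 2 mm. A picture is of the moment at which its call begins. camera_info takes no time and is no camera call.
A pose or a line that the arm cannot do raises robot.PlanningError and nothing moves.
- robot.sign_off(): hands the job in, once; it reports no verdict.
The state is a dict: "time": time; "qpos": joint angles; "joint_vel": joint speeds; "effort": joint torques, N m; "ee_pos": TCP position; "tool_rot": TCP orientation; "force": force on the tool from outside, world axes, zero at the start; "moment": the same for the moment, N m; "opening": finger opening in m.
Only numpy, scipy, OpenCV 4.12 (cv2) and the standard library are available. Lean on these libraries where they do the work, as an engineer would, in place of code of your own. Each camera call takes 0.05 s, during which the arm holds its last target. There are 200 camera calls.

## Task

The screw lid of the full green pail is stuck tight: break it loose counter-clockwise with a short hard twist (a firm push on an end of its grip bar does it), spin it on until the thread lets go, and lift it off. Then lay the lid gently, flat and bar up, wholly on the black rubber counter mat. The pail must stay where it stands, and leave the other things on the counter alone.

Things in the scene. Friction and masses are not known exactly. Their poses are not given: they have to be found in the camera images.
- pail: Full green plastic pail, blank yellow and white label, wire bail folded down at its +x side: 202 mm across at the shoulder, 155 mm tall to the shoulder, 184 mm to the top of its screw neck, about 6 kg, loose on the counter and held by its weight only: a level push of more than about 20 N slides it. Origin at the centre of its underside, z up.
- pail_neck (a point): Centre of the pail's mouth, at the top of the 144 mm wide neck (158 mm over its threads), 184 mm above the pail's underside. Closed by foil with a rubber gasket ring around it, hidden under the lid. x, y and z as the pail's: with the lid screwed tight the lid's x lies along this x (0 to 3 degrees counter-clockwise of it).
- lid: White screw lid, 0.2 kg: round cap 175 mm across its ribbed rim and 30 mm tall, with a straight grip bar standing up across the middle of its flat top. Origin on the lid's axis at its lower edge, 162 mm above the pail's underside while screwed on; x along the bar, z up, the axis it turns about. To clear the neck it must rise 30 mm. On the mat its lower edge is 4 mm above the counter.
- lid_bar_mid (a point): Middle of the grip bar, on the lid's axis, 43 mm above the lid's lower edge. The bar is 150 mm long (along the lid's x), 16 mm wide and 27 mm tall, from 29 to 56 mm above the lid's lower edge, with upright sides. Pinched across its 16 mm here, the freed lid can be lifted and carried.
- lid_bar_end_a (a point): Point inside the grip bar near its +x end, 65 mm from the lid's axis, 43 mm above the lid's lower edge, halfway between the bar's long sides. A sideways push here turns the lid. The lid opens counter-clockwise seen from above: stuck over the first 10 to 20 degrees, needing 0.5 to 1 N m (10 to 17 N here), then under 4 N.
- lid_bar_end_b (a point): The same at the bar's other (-x) end. The quick thread lets go 66 degrees from tight and a stop ends the turn at 102 degrees; from 70 degrees up to the stop the lid lifts straight off; turned less, the thread still holds it down to the pail.
- mat: Flat black ribbed rubber mat fixed on the counter, 250 mm square, 4 mm thick. Origin at the centre of its underside; x and y along its edges, z up.
- bottle: Bystander: white plastic bottle 62 mm across, 185 mm tall, green cap, standing. Origin at the centre of its underside.
- carton: Bystander: upright red and white carton 55 x 75 x 130 mm tall. Origin at the centre of its underside.
- calculator: Bystander: black desk calculator 95 x 145 mm, 20 mm thick, lying flat. Origin at the centre of its underside.
- bookend: Bystander: bare steel angle, foot 110 x 90 mm, upright leaf 90 mm wide and 134 mm tall. Origin under the foot of the upright leaf; the foot runs to +x.
Things that resemble listed ones, but are neither listed nor needed, are in the scene too. There is more than one size of the lid; the one meant has the size given above.

How it is judged:
By the outcome, as a careful person would: the job done as asked, in the order asked, and still so for the second after the job is handed in, with the robot touching nothing.
It also fails if it takes over 51 s, if anything falls off the work surface, if the arm or the gripper's body presses on something with over 40 N, if the wrist force passes 120 N, or if a joint passes its speed limit or range.

## Working session

There is one attempt and no reset: what is moved stays moved. The work goes in short steps, each a Python script; the robot and the scene stay as the last script left them, time stands still between calls to the robot, and variables do not carry over. Pictures are saved under pics/ and viewed, about 8 in all and at most 12, crops included, and the job is handed in when it is done.

```bash
mkdir -p pics; ls
python3 - <<'E'
from rig import robot
import cv2,numpy as np
for n in("scene","top"):
    cv2.imwrite(f"pics/{n}0.png",robot.grab_frame(n)[:,:,::-1]); c=robot.camera_info(n)
    R=cv2.Rodrigues(np.array(c["rvec"]))[0]; print(n,c,(-R.T@np.array(c["tvec"])).round(3))
print(robot.get_state()["time"])
E
```

```text
pics
scene {'fx': 491.93004472875106, 'fy': 491.93004472875106, 'cx': 320.00352822764347, 'cy': 233.44003047464102, 'dist': array([-0.14047032,  0.        ,  0.        ,  0.        ,  0.        ]), 'rvec': array([ 2.14611798,  1.58214263, -0.45439835]), 'tvec': array([-0.13149693, -0.37187811,  1.61411105])} [ 1.151 -0.208  1.18 ]
top {'fx': 596.8170531729767, 'fy': 596.8170531729767, 'cx': 322.24208648679104, 'cy': 240.28589866311668, 'dist': array([-0.12955539,  0.        ,  0.        ,  0.        ,  0.        ]), 'rvec': array([ 2.15932115, -2.05769263,  0.22244264]), 'tvec': array([-0.01618214,  0.55274133,  1.82977369])} [ 0.156 -0.002  1.905]
0.1
```

View pics/scene0.png

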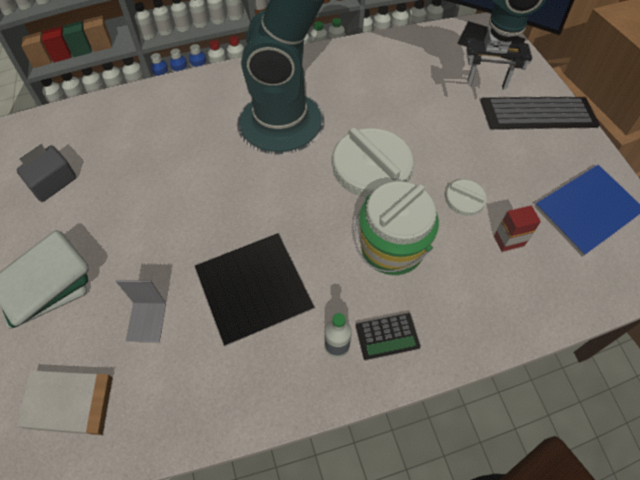

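View pics/top0.png

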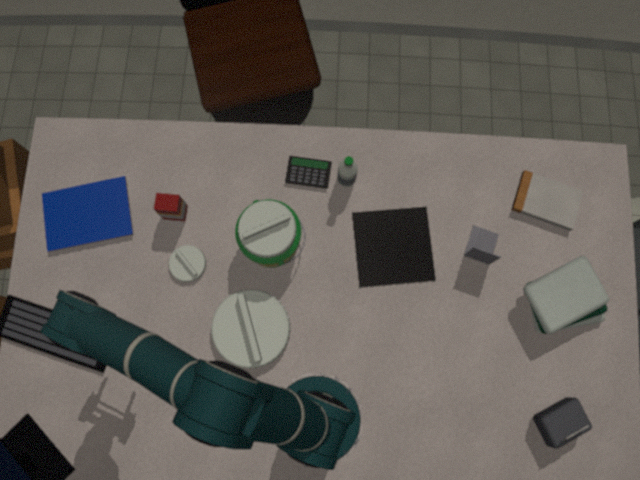

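The scene picture shows three white lids with bars: the one on the green pail (400,205), a bigger one on the counter (372,160) and a small one at (466,195). In the top picture they are at (268,231), (250,330) and (187,264). The one on the pail fits. The mat is at (255,288) in scene and (393,246) in top. Next is an enlarged crop to confirm the lid, plus mask-based measurements.

```bash
cat > h.py <<'E'
import cv2,numpy as np
from rig import robot
def ray(n,px,z):
    c=robot.camera_info(n);K=np.array([[c["fx"],0,c["cx"]],[0,c["fy"],c["cy"]],[0,0,1]])
    u=cv2.undistortPoints(np.array(px,float).reshape(-1,1,2),K,np.array(c["dist"])).reshape(-1,2)
    R=cv2.Rodrigues(np.array(c["rvec"]))[0];o=-R.T@np.array(c["tvec"])
    d=np.c_[u,np.ones(len(u))]@R
    return o+d*((z-o[2])/d[:,2])[:,None]
def proj(n,P):
    c=robot.camera_info(n);K=np.array([[c["fx"],0,c["cx"]],[0,c["fy"],c["cy"]],[0,0,1]])
    return cv2.projectPoints(np.array(P,float),np.array(c["rvec"]),np.array(c["tvec"]),K,np.array(c["dist"]))[0].reshape(-1,2)
def biggest(m):
    return max(cv2.findContours(m.astype(np.uint8),0,cv2.CHAIN_APPROX_NONE)[0],key=cv2.contourArea)
E
python3 - <<'E'
from h import *
for n,roi,mroi in(("top",(190,275,225,312),(195,295,340,445)),("scene",(170,280,345,450),(225,350,185,325))):
    im=cv2.imread(f"pics/{n}0.png");hsv=cv2.cvtColor(im,cv2.COLOR_BGR2HSV)
    a,b,c,d=mroi;m=np.zeros(im.shape[:2],np.uint8);m[a:b,c:d]=im[a:b,c:d].max(2)<55
    q=cv2.boxPoints(cv2.minAreaRect(biggest(m)));w=ray(n,q,.004)
    print(n,"mat",w.round(3).tolist(),"c",w.mean(0).round(3))
    g=cv2.inRange(hsv,(35,90,30),(85,255,255));g2=g*0;a,b,c,d=roi;g2[a:b,c:d]=g[a:b,c:d]
    k=biggest(g2);print("green",cv2.boundingRect(k),cv2.minEnclosingCircle(k))
    cv2.imwrite(f"pics/c_{n}.png",cv2.resize(im[a:b,c:d],None,fx=5,fy=5,interpolation=cv2.INTER_CUBIC))
t=cv2.imread("pics/c_top.png");s=cv2.imread("pics/c_scene.png");print(t.shape,s.shape)
H=max(t.shape[0],s.shape[0]);P=lambda i:cv2.copyMakeBorder(i,0,H-i.shape[0],0,0,0)
o=cv2.convertScaleAbs(np.hstack([P(t),P(s)]),alpha=1.3);print(o.shape,800/o.shape[1]);cv2.imwrite("pics/crop.png",cv2.resize(o,None,fx=800/o.shape[1],fy=800/o.shape[1]))
E
```

```text
top mat [[0.661, -0.084, 0.004], [0.696, -0.333, 0.004], [0.452, -0.357, 0.004], [0.419, -0.114, 0.004]] c [ 0.557 -0.222  0.004]
green (236, 205, 65, 60) ((268.41571044921875, 233.0587921142578), 33.40253448486328)
scene mat [[0.456, -0.365, 0.004], [0.417, -0.101, 0.004], [0.67, -0.085, 0.004], [0.698, -0.327, 0.004]] c [ 0.56  -0.22   0.004]
green (360, 202, 78, 55) ((397.7696228027344, 224.75392150878906), 39.989418029785156)
(425, 435, 3) (550, 525, 3)
(550, 960, 3) 0.8333333333333334
```

View pics/crop.png

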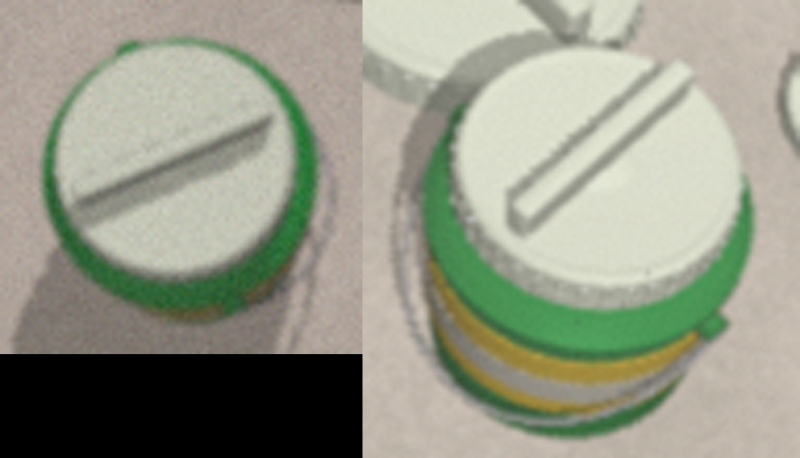

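The crop confirms the lid on the green pail. Its bar runs from lower left (245,238) to upper right (290,218) in top, and the bail is at the right (-y) end. I'll triangulate it.

Run:
```python
from h import *
s=4.16667
T=lambda p:np.array(p)/s+[225,190]
S=lambda p:(np.array(p)-[362,0])/s+[345,170]
w=ray("scene",S([[508,192],[530,211],[692,73],[670,62]]),.218);print("scene bar",w.round(3).tolist(),w.mean(0).round(3))
a=(w[0]+w[1])/2;b=(w[3]+w[2])/2;print("len",np.linalg.norm(a-b),"yaw",np.degrees(np.arctan2(*(b-a)[1::-1])))
w=ray("top",T([[76,202],[270,116]]),.218);print("top edge",w.round(3).tolist(),"yaw",np.degrees(np.arctan2(*(w[1]-w[0])[1::-1])),np.linalg.norm(w[1]-w[0]),w.mean(0).round(3))
for n,P in(("top",T([[55,160],[297,150],[176,38],[176,273]])),("scene",S([[453,150],[740,180]]))):
    w=ray(n,P,.192);print("cap",w.round(3).tolist(),w.mean(0).round(3))
# reach checks
for yaw in (-70,-40,20,110):
    y=np.radians(yaw);x=np.array([np.cos(y),np.sin(y),0]);z=np.array([0,0,-1.]);R=np.c_[x,np.cross(z,x),z]
    for p in([.6,.17,.205],[.6,.17,.35],[.557,-.222,.05]):
        q=robot.ik(p,R);print(yaw,p,None if q is None else np.round(q,2))
```

```text
scene bar [[0.581, 0.108, 0.218], [0.596, 0.115, 0.218], [0.534, 0.242, 0.218], [0.523, 0.233, 0.218]] [0.559 0.174 0.218]
len 0.13910597654713905 yaw 115.49636773873482
top edge [[0.513, 0.238, 0.218], [0.581, 0.107, 0.218]] yaw -62.60104982002656 0.14786807662955273 [0.547 0.173 0.218]
cap [[0.548, 0.259, 0.192], [0.564, 0.088, 0.192], [0.642, 0.18, 0.192], [0.471, 0.168, 0.192]] [0.556 0.174 0.192]
cap [[0.528, 0.096, 0.192], [0.598, 0.25, 0.192]] [0.563 0.173 0.192]
-70 [0.6, 0.17, 0.205] [-1.05  0.67  1.08  1.66 -0.63  1.2  -2.61]
-70 [0.6, 0.17, 0.35] [-1.05  0.51  1.08  1.48 -0.45  1.42 -2.75]
-70 [0.557, -0.222, 0.05] [-0.4   0.91  1.08  1.83 -0.95  1.03 -1.72]
-40 [0.6, 0.17, 0.205] [-1.05  0.67  1.08  1.66 -0.63  1.2  -2.08]
-40 [0.6, 0.17, 0.35] [-1.05  0.51  1.08  1.48 -0.45  1.42 -2.22]
-40 [0.557, -0.222, 0.05] [-0.4   0.91  1.08  1.83 -0.95  1.03 -1.19]
20 [0.6, 0.17, 0.205] [-0.76  0.49  0.6   1.65 -0.3   1.09 -1.3 ]
20 [0.6, 0.17, 0.35] [-0.77  0.38  0.62  1.47 -0.22  1.37 -1.37]
20 [0.557, -0.222, 0.05] [-0.27  0.76  0.84  1.82 -0.72  0.89 -0.31]
110 [0.6, 0.17, 0.205] [-0.62  0.46  0.4   1.65 -0.2   1.08  0.18]
110 [0.6, 0.17, 0.35] [-0.63  0.35  0.41  1.46 -0.14  1.36  0.14]
110 [0.557, -0.222, 0.05] [-0.3   0.79  0.89  1.82 -0.77  0.92  1.3 ]
```

```bash
cat >> h.py <<'E'
def rot(jaw):  # tool down, jaw line at heading jaw (deg), tool x = jaw+90
    y=np.radians(jaw+90);x=np.array([np.cos(y),np.sin(y),0]);z=np.array([0,0,-1.])
    return np.c_[x,np.cross(z,x),z]
def st(t=""):
    s=robot.get_state();print(t,"t",round(s["time"],2),"p",np.round(s["ee_pos"],4),"F",np.round(s["force"],1),"M",np.round(s["moment"],2),"op",round(s["opening"],4),"q7",round(s["qpos"][6],3),flush=True);return s
C=np.array([.558,.173]);BAR=117
E
python3 - <<'E'
from h import *
p=robot.get_state()["ee_pos"]
robot.move_linear([p[0],p[1],.36],velocity=.25)
robot.move_ptp([*C,.33],rot(BAR-35-180)); st("above")
cv2.imwrite("pics/s1.png",robot.grab_frame("scene")[120:300,300:500,::-1])
print(robot.move_linear([*C,.245],velocity=.15,threshold=8)); 
print(robot.move_linear([*C,.220],velocity=.08,threshold=8)); s=st("down")
cv2.imwrite("pics/s2.png",cv2.resize(robot.grab_frame("scene")[120:300,320:500,::-1],None,fx=3.3,fy=3.3))
print(np.round(s["qpos"],2), s["tool_rot"].round(2).tolist())
E
```

```text
above t 2.67 p [0.5577 0.1739 0.3298] F [-0.4  0.7 -0.4] M [ 0.02  0.15 -0.02] op 0.0943 q7 -1.904
False
False
down t 3.9 p [0.5579 0.1729 0.2197] F [-0.3  0.3 -0.8] M [ 0.01  0.17 -0.02] op 0.0942 q7 -1.852
[-0.81  0.4   0.59  1.74 -0.24  1.08 -1.85] [[0.99, -0.14, -0.0], [-0.14, -0.99, -0.0], [-0.0, 0.0, -1.0]]
```

View pics/s2.png

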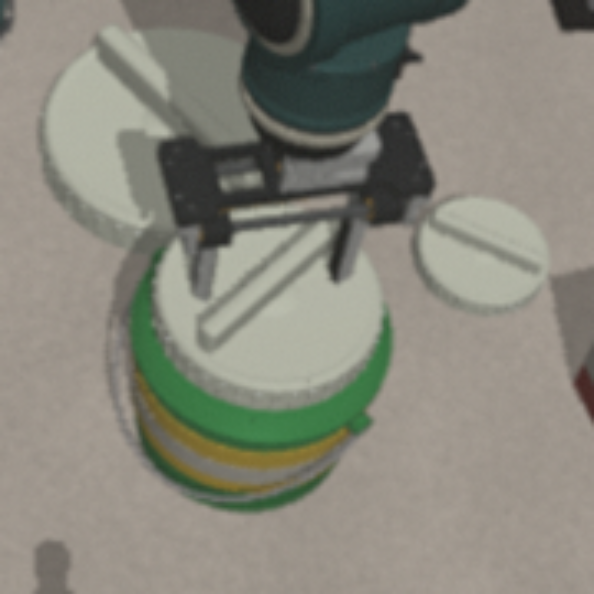

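Both fingers straddle the bar, at (200,275) and (345,260) in the crop, each on the clockwise side of its bar end. I'll turn in small steps until they touch, and check how evenly the force is shared.

Run:
```python
from h import *
s0=robot.get_state();q=np.array(s0["qpos"]);F0=np.array(s0["force"]);m0=s0["moment"][2]
q[6]+=np.radians(8);robot.goto_joints(q)
for i in range(14):
    q[6]+=np.radians(1.2);robot.goto_joints(q);s=st(i)
    if abs(s["moment"][2]-m0)>.15: break
```

```text
0 t 4.47 p [0.5581 0.1729 0.2202] F [-0.2 -0.6 -0.3] M [-0.02  0.16  0.02] op 0.0938 q7 -1.694
1 t 4.72 p [0.5581 0.1729 0.2201] F [ 0.2  0.8 -0.8] M [-0.02  0.2  -0.01] op 0.0938 q7 -1.671
2 t 4.97 p [0.5581 0.1729 0.22  ] F [-0.  -0.1 -0.3] M [-0.02  0.16 -0.03] op 0.0937 q7 -1.65
3 t 5.22 p [0.5581 0.1729 0.2201] F [1.5 0.1 0.2] M [ 0.06 -0.05 -0.08] op 0.0941 q7 -1.629
4 t 5.47 p [0.5583 0.173  0.2202] F [ 3.5  0.  -2.3] M [ 0.16 -0.78 -0.2 ] op 0.0938 q7 -1.608
```

Only the +y finger is touching: the net force is +x 3.5 N with 0.2 N m. I'll keep turning and let the tool give way to the net side force, so the push becomes a pure couple.

Run:
```python
from h import *
jaw=-84.;off=np.zeros(2);z=.220
for i in range(40):
    s=robot.get_state();F=np.array(s["force"])
    f=F[:2];n=np.linalg.norm(f)
    if n>1.2: off+=f/n*min(.0003*(n-1),.0015)
    assert np.linalg.norm(off)<.008
    if F[2]>6: z+=.002
    jaw+=2 if jaw<-50 else 6
    if n>14: jaw-=2 
    q=robot.ik([*(C+off),z],rot(jaw))
    robot.goto_joints(q)
    s=robot.get_state();print(i,jaw,round(s["time"],2),(off*1e3).round(1),z,np.round(s["force"],1),np.round(s["moment"],2))
    if abs(s["moment"][2])>1.6 or jaw>=0: break
cv2.imwrite("pics/s3.png",cv2.resize(robot.grab_frame("scene")[120:300,320:500,::-1],None,fx=3.3,fy=3.3))
```

```text
0 -82.0 5.72 [0.7 0. ] 0.22 [ 0.6 -0.2  1. ] [ 0.09 -0.18 -0.05]
1 -80.0 5.97 [0.7 0. ] 0.22 [ 0.4 -0.4  0.4] [-0.02  0.09  0.03]
2 -78.0 6.22 [0.7 0. ] 0.22 [-0.2  0.1 -0.2] [-0.08  0.19 -0.  ]
3 -76.0 6.47 [0.7 0. ] 0.22 [-0.2  1.  -0.4] [-0.04  0.17  0.01]
4 -74.0 6.72 [0.7 0. ] 0.22 [ 0.1  0.4 -0.3] [-0.01  0.15  0.01]
5 -72.0 6.97 [0.7 0. ] 0.22 [-0.3  0.5 -0.4] [-0.03  0.13  0.04]
6 -70.0 7.22 [0.7 0. ] 0.22 [-0.2  0.3 -0.2] [ 0.02  0.14 -0.02]
7 -68.0 7.47 [0.7 0. ] 0.22 [-0.8 -0.8  0.1] [0.02 0.18 0.05]
8 -66.0 7.72 [0.7 0. ] 0.22 [-0.3  0.1  0.3] [-0.03  0.09  0.  ]
9 -64.0 7.97 [0.7 0. ] 0.22 [-0.3  0.2 -0.5] [0.   0.1  0.03]
10 -62.0 8.22 [0.7 0. ] 0.22 [-0.3 -0.1  0.1] [-0.06  0.13 -0.02]
11 -60.0 8.47 [0.7 0. ] 0.22 [0.  0.5 0.1] [-0.08  0.14  0.04]
12 -58.0 8.72 [0.7 0. ] 0.22 [-1.3 -0.3  0.4] [-0.02  0.1  -0.01]
13 -56.0 8.97 [ 0.7 -0. ] 0.22 [ 0.4  0.4 -0.6] [-0.01  0.13 -0.  ]
14 -54.0 9.22 [ 0.7 -0. ] 0.22 [ 0.1 -0.6 -0.4] [-0.05  0.05 -0.1 ]
15 -52.0 9.47 [ 0.7 -0. ] 0.22 [0.1 0.5 0.1] [-0.1   0.14 -0.04]
16 -50.0 9.72 [ 0.7 -0. ] 0.22 [ 0.3 -0.3  0.2] [-0.04  0.11  0.02]
17 -44.0 9.97 [ 0.7 -0. ] 0.22 [ 0.8  0.  -0.6] [0.03 0.07 0.01]
18 -38.0 10.22 [ 0.7 -0. ] 0.22 [ 0.1 -0.1 -1.1] [-0.06  0.1   0.02]
19 -32.0 10.47 [ 0.7 -0. ] 0.22 [-0.   0.5 -0.9] [-0.06  0.05  0.02]
20 -26.0 10.72 [ 0.7 -0. ] 0.22 [-0.5 -0.9  0.4] [-0.04  0.09 -0.02]
21 -20.0 10.97 [ 0.7 -0. ] 0.22 [ 0.3 -0.3  0.4] [-0.06  0.13 -0.02]
22 -14.0 11.22 [ 0.7 -0. ] 0.22 [ 0.6  0.7 -0.3] [-0.08  0.11 -0.01]
23 -8.0 11.47 [ 0.7 -0. ] 0.22 [-0.5  0.6 -1.1] [-0.1   0.07 -0.01]
24 -2.0 11.72 [ 0.7 -0. ] 0.22 [ 0.2 -0.3  0.3] [-0.04  0.06 -0.02]
25 4.0 11.97 [ 0.7 -0. ] 0.22 [-0.   0.6 -0.3] [-0.05  0.05  0.02]
```

View pics/s3.png

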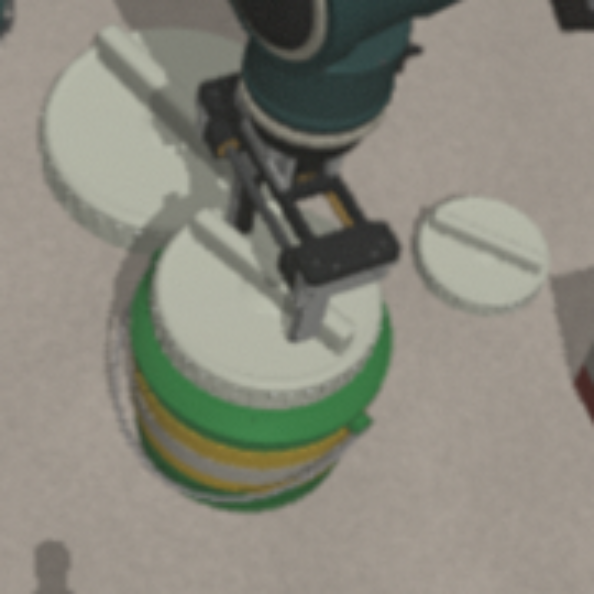

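The bar now runs from (203,215) to (345,335) in the crop, turned about 85° counter-clockwise, and the pail outline is unchanged. I'll measure the heading, regrip at the middle, and lift.

Run:
```python
from h import *
S=lambda p:np.array(p)/3.3+[320,120]
w=ray("scene",S([[203,217],[343,337]]),.218);b=np.degrees(np.arctan2(*(w[0]-w[1])[1::-1]));print("bar",b,w.mean(0),np.linalg.norm(w[1]-w[0]))
b=((b+90)%180)-90
jaw=b-90 if abs(b-90-4)<abs(b+90-4) else b+90
print("bar",b,"jaw",jaw,"turn",b+180-117)
P=C+[.0007,0]
robot.move_linear([*P,.29],velocity=.2)
robot.move_ptp([*P,.29],rot(jaw))
print(robot.move_linear([*P,.216],velocity=.12,threshold=8));st("down")
robot.gripper_to(.0);s=st("grip")
cv2.imwrite("pics/s4.png",cv2.resize(robot.grab_frame("scene")[120:300,320:500,::-1],None,fx=3.3,fy=3.3))
```

```text
bar -156.00346322425207 [0.56286757 0.17189555 0.218     ] 0.1409300446442707
bar 23.996536775747927 jaw -66.00346322425207 turn 86.99653677574793
False
down t 14.4 p [0.559  0.173  0.2167] F [-0.6 -1.1 -0.1] M [ 0.03  0.14 -0.01] op 0.0939 q7 -1.337
grip t 15.58 p [0.5587 0.1731 0.216 ] F [ 0.1  0.3 -1.2] M [0.17 0.17 0.05] op 0.0158 q7 -1.337
```

View pics/s4.png

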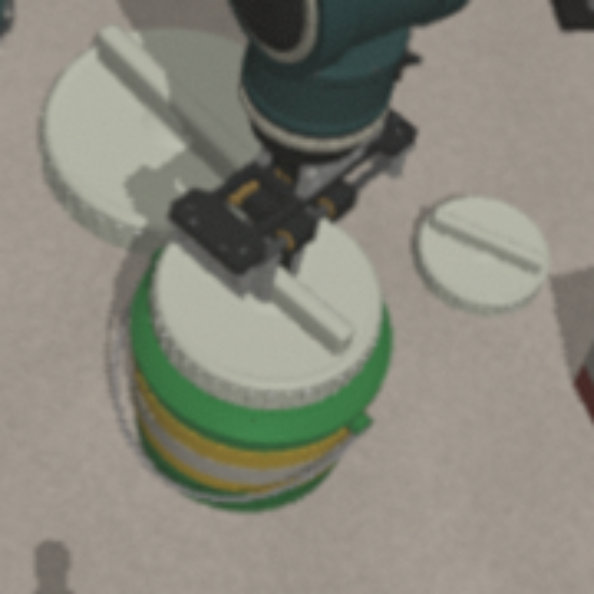

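The bar is gripped at its middle (15.8 mm), and the pail hasn't moved. Lifting now.

Run:
```python
from h import *
P=robot.get_state()["ee_pos"]
r=robot.move_linear([P[0],P[1],.226],velocity=.04,threshold=14);st(r)
if not r:
    r=robot.move_linear([P[0],P[1],.37],velocity=.1,threshold=14);st(r)
robot.pause(.2);st()
a=robot.grab_frame("scene")[60:300,290:500,::-1]
cv2.imwrite("pics/s5.png",cv2.resize(a,None,fx=2.5,fy=2.5))
```

```text
False t 16.03 p [0.5588 0.1731 0.2263] F [-0.2 -0.3 -2.5] M [0.01 0.12 0.  ] op 0.0156 q7 -1.342
False t 17.62 p [0.5585 0.1731 0.3694] F [ 0.8 -0.7 -1.7] M [ 0.01  0.17 -0.  ] op 0.0155 q7 -1.391
 t 17.82 p [0.5586 0.1731 0.3697] F [-0.3  0.7 -1.5] M [-0.01  0.11  0.06] op 0.0157 q7 -1.391
```

View pics/s5.png

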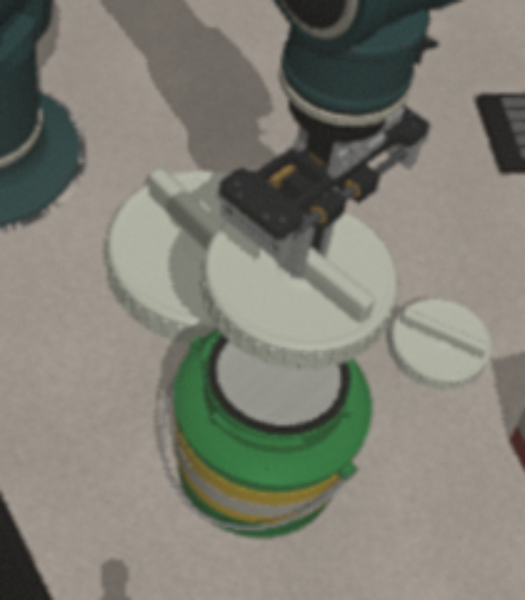

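The lid is off, and the foil and gasket ring stayed on the neck (280,380). I'll carry it to the mat, centre (0.558,-0.221).

Run:
```python
from h import *
M=[.558,-.221]
robot.move_linear([*M,.37],velocity=.2)
robot.move_linear([*M,.10],velocity=.15)
robot.move_linear([*M,.066],velocity=.06);robot.pause(.2);st("over")
r=robot.move_linear([*M,.046],velocity=.015,threshold=3.5);s=st(r)
cv2.imwrite("pics/s6.png",cv2.resize(robot.grab_frame("scene")[200:360,170:360,::-1],None,fx=3,fy=3))
```

```text
over t 22.86 p [ 0.5582 -0.221   0.0663] F [ 0.2 -0.2 -1.4] M [-0.06  0.18 -0.04] op 0.0157 q7 -0.472
True t 23.6 p [ 0.558  -0.2209  0.0564] F [-1.   0.4  5.5] M [-0.04  0.28 -0.06] op 0.0159 q7 -0.465
```

View pics/s6.png

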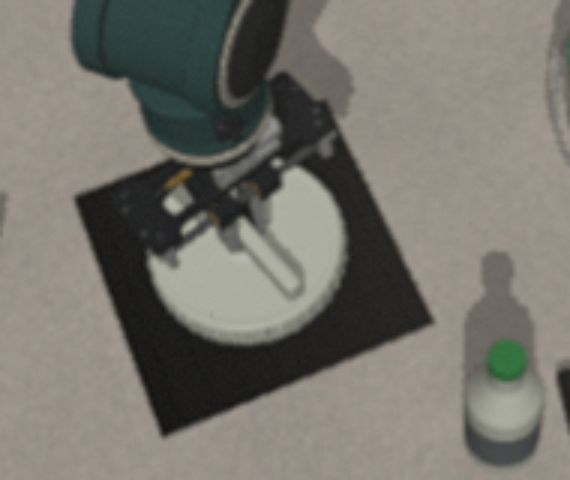

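The lid touched down flat and is centred on the mat at (248,252) in the crop. Releasing and backing off.

Run:
```python
from h import *
robot.gripper_to(.05);st("open")
p=robot.get_state()["ee_pos"]
robot.move_linear([p[0],p[1],.11],velocity=.06)
robot.move_linear([p[0],p[1],.36],velocity=.2)
robot.move_linear([.40,-.02,.40],velocity=.2);robot.pause(.5);st("end")
a=robot.grab_frame("scene")[:,:,::-1];cv2.imwrite("pics/s7.png",a)
b0=cv2.imread("pics/scene0.png")
d=cv2.absdiff(a,b0).max(2)>50
print("bystander diff px", d[305:365,320:425].sum(), d[200:255,490:545].sum(), d[255:350,115:175].sum(), "pail body", d[235:275,355:440].sum())
```

```text
open t 24.36 p [ 0.5575 -0.2208  0.056 ] F [ 0.3 -0.8 -0.9] M [-0.02  0.11 -0.  ] op 0.05 q7 -0.465
end t 28.75 p [ 0.4  -0.02  0.4 ] F [ 0.4 -0.2 -0.7] M [-0.01  0.12 -0.02] op 0.0502 q7 -1.267
bystander diff px 0 0 0 pail body 314
```

View pics/s7.png

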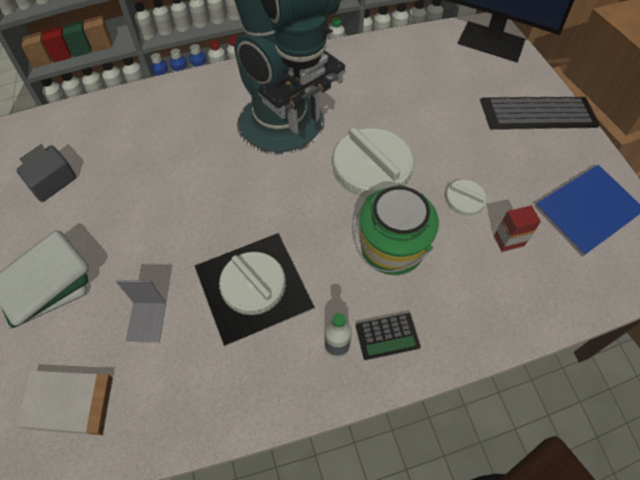

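The lid lies flat, bar up, on the mat at (252,282). The pail stands at the same pixels (360–438), open, and the bystanders are unchanged. The pail-body difference is in a box that also takes in where the lid's rim was. Handing in.

```bash
python3 -c "
from h import *
a=cv2.imread('pics/s7.png');b=cv2.imread('pics/scene0.png');print((cv2.absdiff(a,b).max(2)>50)[248:275,355:440].sum())
robot.sign_off()"
```

```text
0
the job is handed in; nothing more can be done
```

The lid is off the pail and lies flat, bar up, near the centre of the black mat; the job is handed in at about 29 s.

- **Opening:** I turned the bar counter-clockwise with both open fingers, so the push was mostly a twist rather than a sideways shove. I measured about 87° of turn. I then pinched the middle of the bar, lifted the lid, and set it down with about 7 N of contact force before releasing.
- **Twist force:** The first contact was on one finger only, about 3.5 N sideways. I shifted the tool 0.7 mm to even it out. The breakaway peak itself fell between readings, so I have no number for it.
- **Last checks:** Comparing before and after pictures shows no change at the bottle, calculator, carton or bookend, and none on the lower pail body. A first, larger pail box showed 314 changed pixels. They all lie in the upper rows, where I believe the lid's rim had been. The foil and gasket ring stayed on the neck.

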